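# Clamp a welded pipe stub in the V-stop and twist out its purge plug

## Robot

A 6-joint arm with a two-finger parallel gripper is mounted at the origin on the work surface. World frame = base frame: x ahead of the robot, y to its left, z up, the work surface at z = 0. Lengths are in m, angles in rad, forces in N, time in s.
With the tool pointing down it reaches from about 0.4 to 0.825 m from the base axis. Payload 7 kg.
Tool frame: the origin (TCP) lies midway between the tips of the shut fingers; the grasp point (between the pads) lies 19 mm behind it; z points along the fingers, y is the line along which they close (so a half turn about z gives the same grasp; the last joint's range is limited). The gripper opens to 88 mm and grips with 3 to 60 N. Pads are 19 mm wide; open, the fingers measure 130 mm over their backs; the gripper's body (78 mm by 193 mm) begins 47 mm behind the grasp point.
Start: joints at [1.438, 0.359, 0.012, 0, -1.224, -0.288], TCP at [0.276, 0.616, 0.227] pointing down, gripper open.
Joint ranges: [-3.07, 3.07], [-1.43, 2.12], [-1.02, 1.25], [-3.03, 1.67], [-3.05, -0], [-3.03, 3.03]. Speed limits (rad/s): [2.39, 2.39, 3.01, 3.14, 3.14, 3.14].

## Interface

Orientations are given as [roll, pitch, yaw] about the fixed x, y, z axes, in that order (R = Rz(yaw) Ry(pitch) Rx(roll)).
In Python, from station import arm, grab_frame, camera_params, spot_in gives the robot as it stands.
- The arm moves only by the shell command python3 -m jog 'ROWS' [FORCE]. ROWS is JSON, a list that holds one entry, the list of rows, each a list of 7 numbers: the shift along the tool's x, y, z in mm, then the turn, a rotation vector about the tool's x, y, z in rad, then the finger opening in mm, from 0 to 87.6. In form: [[[x, y, z, wx, wy, wz, fingers], ...]]. A call has 1 to 20 rows; each row is the pose to reach, as a shift and turn from the pose commanded when the call began, along the tool's axes at that moment; what a row does not reach only later rows make up. A row lasts 1/8 s, in which the tool goes at most 62.5 mm and 10.7 degrees, less where a joint would pass 70% of its speed; a pose out of reach is approached as far as the arm can. A call with a gripper value outside its range is refused whole. The fingers move at their own pace and stop on an object; FORCE is the grip in N (left out, the last holds). Time passes only in rows, so rows that repeat a pose let the fingers close. It gives the time, the measured TCP pose, the force, the opening and the grip force at its end, in the units of the state.
- arm.get_state(): the state, without advancing time (a new reading comes with each control period).
- grab_frame(name): name is "scene" or "top" or "wrist"; returns (picture, depth): 400x640x3 uint8, blue, green, red; 400x640 float32, m along the optical axis (not along the pixel's ray), 0 where there is no reading.
- camera_params(name): a dict with "mtx" (3x3 intrinsics, pixels), "R" (3x3) and "t" (3): a world point X has camera coordinates R X + t. Camera axes: x right, y down, z forward; pixel columns grow to the right and rows downward; lengths in m; the calibration is good to about 2 mm. A picture is of the moment at which its call begins: read the wrist's pose just before it. camera_params takes no time and is no camera call; for the wrist camera it gives the pose at the moment of the call.
- arm.job_done(): hands the job in; it is judged then, once.
Trained networks look in the newest picture that a camera, given by its name, has taken for a name from the list of things; names that differ only in an ending like _2 or _b are one class to them, and where a whole thing is asked for, a point or a joint stands for the part that bears it (a point fixed in the world has none). Each returns a list of dicts, best first, with "confidence" (0 to 1); they miss things now and then, are a little off and sometimes report something else, mostly with a low value. They report only what shows in the picture. A call takes as long as a camera call. They do not tell look-alikes from the thing itself.
- spot_in(query, camera): "uv" ([column, row] in pixels, amid what is visible of it).
The state is a dict: "t": time; "q": joint angles; "qd": joint speeds; "joint_efforts": joint torques, N m; "eef_pos": TCP position; "ee_rot": TCP orientation; "force": force on the tool from outside, world axes, zero at the start; "moment": the same for the moment, N m; "width": finger opening in m; "gripper_force": force on a finger pad.
Only numpy, scipy, OpenCV 4.12 (cv2) and the standard library are available. Lean on these libraries where they do the work, as an engineer would, in place of code of your own. Each camera call takes 0.05 s, during which the arm holds its last target. There are 200 camera calls.

## Task

The weld on the pipe stub has cooled, so its tapered purge plug can come out. Push the pipe upright into the V-stop until it bears on both faces, lock it there by swinging the toggle-clamp handle fully down, then twist the jammed plug by its T-bar to break it loose, pull it straight out and stand it upright on its small end in the empty tray. Leave the pipe clamped in the V and the other things on the bench alone.

Things in the scene. Friction and masses are not known exactly. Their poses are not given: they have to be found in the camera images.
- pipe_mid (a point): Loose steel pipe stub standing upright on the bench: 60 mm outside diameter, 150 mm tall, weld bead round it 89 mm up, about 0.7 kg; the black tapered plug is stuck in its top. The point is on the pipe's axis, 75 mm above its lower end; z runs up the pipe. Not clamped, it turns along when the plug is twisted.
- plug_bar (a point): Centre of the steel T-bar on top of the plug: bar 54 mm long (this x), 12 mm thick (this y), 22 mm high; z up. At the start 100 mm above pipe_mid, x along the pipe's x. Grip it to twist. The plug is jammed and cannot be pulled straight out; turned either way by about 0.35 rad (20 degrees) in the pipe, against about 0.25 N m, it is loose and lifts out freely.
- plug_foot (a point): Centre of the flat small end of the same plug, 69 mm below plug_bar. Black nylon taper 41 mm wide here, 54 mm at its top 51 mm higher, stem, then the T-bar; 80 mm tall in all, about 0.16 kg. At the start it is 44 mm deep in the pipe, 31 mm above pipe_mid.
- seat (a point): On the fixture bolted to the bench: where pipe_mid is (75 mm above the bench) when the pipe stands bearing on both faces of the V-stop. x points level from the clamp into the V, z up. The pipe comes in between V and clamp, from the side or from above, with its axis about 25 mm short of the seat, then goes along x.
- v_mouth (a point): Middle of the V-stop's mouth at its top edge, 80 mm above the bench and 14 mm beyond the seat along x. The V is two upright steel plates 14 mm thick at 90 degrees, 57 mm apart at the mouth, opening towards the clamp; behind it a back plate and foot reach 98 mm beyond the seat.
- bumper_face (a point): Centre of the front face of the clamp's round rubber bumper, 28 mm across, 50 mm above the bench; with the clamp open it is about 65 mm behind the seat (-x), shut it presses on the pipe. Behind it the clamp's frame, 92 mm wide and 74 mm high, fills from 85 to 195 mm behind the seat.
- handle_grip (a point): Centre of the black round grip (18 mm diameter, 70 mm long with its round ends) of the toggle clamp's handle, 102 mm from the pivot. This frame turns with the handle; its y is parallel to the pivot axis. The handle stands almost upright when open and swings away from the pipe and down to shut.
- pivot (a point): Centre of the handle's pivot on the fixture, 180 mm behind the seat (-x), 50 mm above the bench; axes parallel to the seat's. The handle turns about y, in the upright plane along x.
- handle (a joint): Angle of the clamp handle, rad: -0.12 to 0.12 (open) at the start, 1.317 fully down at its stop, where it locks over centre. The handle slopes up from the pivot, away from the pipe, at 1.337 minus this above level. It stays where it is left; shutting it takes up to about 10 N at the grip and drives the bumper 39 mm forward on to the pipe.
- tray: Empty open aluminium tray fixed to the bench, 170 mm (its x) by 140 mm (its y), rim 28 mm high, walls and floor 4 mm. Origin: centre of its underside, on the bench.
- flange: Bystander: loose steel weld-neck pipe flange, 116 mm across, 46 mm high. Origin under its centre.
- coupling: Bystander: loose short steel sleeve standing on end, 74 mm across, 50 mm high, empty. Origin under its centre.
- hammer: Bystander: loose hammer lying on the bench, 260 mm long along its x.
- spray_can: Bystander: loose plain metal can, 66 mm across, 190 mm tall. Origin under its centre.
Not all that is in view belongs to the job. Leave any red or turquoise look-alike of the part that bears plug_bar alone. What is shaped like the part that bears pipe_mid but blue or turquoise is not meant.

How it is judged:
On the way, in this order (a step that is already met when the one before it is completed fails the run):
1. the pipe stands home against both faces of the V-stop (axis within 5 mm of the seat) while the clamp is still open (horizontal distance between pipe_mid and seat below 0.005 m and angle between pipe_mid's own z axis and vertical below 0.05 rad and value of joint handle below 0.6 rad), for 0.1 s.
2. the clamp handle is fully down and holds the pipe home in the V (horizontal distance between pipe_mid and seat below 0.004 m and angle between pipe_mid's own z axis and vertical below 0.05 rad and value of joint handle above 1.2 rad), for 0.2 s.
3. the plug is twisted in the clamped pipe before it rises (all of step 2 and angle between the x axis of plug_bar and the x axis of pipe_mid, either way round above 0.25 rad and z of plug_bar in the frame of pipe_mid below 0.1045 m).
4. the plug is pulled right out of the clamped pipe (all of step 2 and z of plug_bar in the frame of pipe_mid above 0.144 m), for 0.1 s.
At the end, for the whole second after the job is handed in: The plug stands upright (within 0.1 rad), at rest and released, on its small end on the tray's floor; the pipe stands upright with its axis within 4 mm of the V-stop's seat; the clamp handle is fully down (joint above 1.2 rad) (all of step 2 and angle between plug_bar's own z axis and vertical below 0.1 rad and x of plug_bar in the frame of tray between -0.065 and 0.065 m and y of plug_bar in the frame of tray between -0.05 and 0.05 m and z of plug_bar in the frame of tray between 0.066 and 0.078 m and linear speed of each of plug, pipe below 0.02 m/s); the robot touches nothing.
It fails at once if the flange is shifted by more than 30 mm (distance of flange from where it was at the start of the episode above 0.03 m).
It fails at once if the coupling is shifted by more than 30 mm (distance of coupling from where it was at the start of the episode above 0.03 m).
It fails at once if the hammer is shifted by more than 30 mm (distance of hammer from where it was at the start of the episode above 0.03 m).
It fails at once if the spray can is shifted by more than 30 mm (distance of spray_can from where it was at the start of the episode above 0.03 m).
It also fails if it takes over 70 s, if anything falls off the work surface, if the arm or the gripper's body presses on something with over 40 N, if the wrist force passes 120 N, or if a joint passes its speed limit or range.

## Working session

There is one attempt and no reset: what is moved stays moved. The work goes in short steps, Python scripts to look and compute and a shell command to move; the robot and the scene stay as the last step left them, time stands still between calls to the robot, and variables do not carry over. Pictures are saved under pics/ and viewed, at most 10 in all, crops included, and the job is handed in when it is done.

```bash
ls; mkdir -p pics
cat > h.py <<'E'
import numpy as np, cv2
from station import arm, grab_frame, camera_params, spot_in
def world(cam, u, v, d, P=None):
    P=P or camera_params(cam); K=np.array(P["mtx"]); 
    c=np.stack([(u-K[0,2])/K[0,0]*d,(v-K[1,2])/K[1,1]*d,d],-1)
    return (c-np.array(P["t"]))@np.array(P["R"])
def cloud(cam,depth,P=None):
    v,u=np.mgrid[:400,:640].astype(float); return world(cam,u,v,depth.astype(float),P)
E
python3 - <<'E'
from h import *
for cam in ("scene","top"):
    im,d=grab_frame(cam); cv2.imwrite(f"pics/{cam}0.png",im); np.savez(f"{cam}0.npz",im=im,d=d)
    W=cloud(cam,d)
    for n in ["pipe_mid","plug_bar","handle_grip","v_mouth","bumper_face","pivot","tray","flange","coupling","hammer","spray_can"]:
        for r in spot_in(n,cam)[:4]:
            u,v=map(int,np.round(r["uv"])); print(cam,n,u,v,round(r["confidence"],2),W[min(v,399),min(u,639)].round(3))
s=arm.get_state();print(s["t"],s["eef_pos"],s["ee_rot"],s["width"])
E
```

```text
pics
scene pipe_mid 333 231 0.95 [0.71  0.071 0.089]
scene pipe_mid 282 266 0.66 [ 0.863 -0.069  0.098]
scene pipe_mid 354 252 0.61 [0.813 0.124 0.101]
scene plug_bar 295 244 0.85 [ 0.724 -0.042  0.05 ]
scene plug_bar 320 258 0.56 [0.804 0.032 0.07 ]
scene handle_grip 278 184 0.61 [ 0.506 -0.105  0.118]
scene v_mouth 303 204 0.78 [ 0.537 -0.023  0.06 ]
scene bumper_face 398 257 0.74 [0.767 0.26  0.039]
scene bumper_face 302 205 0.32 [ 0.536 -0.026  0.055]
scene pivot 303 206 0.85 [1.642 0.018 0.879]
scene tray 407 214 0.73 [0.518 0.335 0.004]
scene tray 301 206 0.45 [ 0.534 -0.03   0.049]
scene flange 255 251 0.61 [ 0.699 -0.168 -0.002]
scene flange 397 258 0.6 [0.764 0.258 0.032]
scene hammer 195 269 0.89 [ 0.8   -0.327  0.021]
scene spray_can 446 225 0.63 [0.711 0.4   0.113]
scene spray_can 303 206 0.27 [1.642 0.018 0.879]
top pipe_mid 302 200 0.74 [0.65  0.063 0.123]
top pipe_mid 282 150 0.67 [0.807 0.132 0.   ]
top pipe_mid 358 134 0.62 [ 0.859 -0.09  -0.   ]
top plug_bar 297 187 0.75 [0.676 0.073 0.187]
top plug_bar 368 255 0.62 [ 0.513 -0.109  0.124]
top plug_bar 340 185 0.59 [ 0.7   -0.038  0.052]
top plug_bar 312 155 0.5 [0.783 0.042 0.053]
top handle_grip 366 253 0.52 [ 0.513 -0.118  0.   ]
top v_mouth 338 250 0.71 [ 0.52  -0.038  0.005]
top bumper_face 324 254 0.39 [0.51  0.003 0.06 ]
top pivot 334 253 0.93 [ 0.514 -0.024  0.066]
top pivot 297 191 0.37 [0.666 0.073 0.182]
top tray 208 251 0.71 [0.508 0.335 0.003]
top flange 236 178 0.63 [ 0.722  0.264 -0.002]
top coupling 365 259 0.64 [ 0.499 -0.109  0.052]
top coupling 390 170 0.57 [ 0.75  -0.18   0.025]
top hammer 446 174 0.59 [ 0.742 -0.34   0.02 ]
top spray_can 175 186 0.66 [0.674 0.376 0.17 ]
top spray_can 387 171 0.3 [ 0.752 -0.177 -0.004]
1.2 [0.2757408  0.61608767 0.22656573] [ 3.14158947e+00 -1.07284340e-05 -4.20806374e-01] 0.08805802665880755
```

Run:
```python
import cv2
a=cv2.imread("pics/scene0.png")[140:320,160:480]; b=cv2.imread("pics/top0.png")[100:300,150:470]
cv2.imwrite("pics/both0.png",cv2.vconcat([cv2.resize(a[:, :],(480,270),interpolation=3),cv2.resize(b,(480,300),interpolation=3)]))
cv2.imwrite("pics/s1.png",cv2.resize(a,(800,450),interpolation=2));cv2.imwrite("pics/t1.png",cv2.resize(b,(800,500),interpolation=2))
```

```text
(no output)
```

View pics/s1.png

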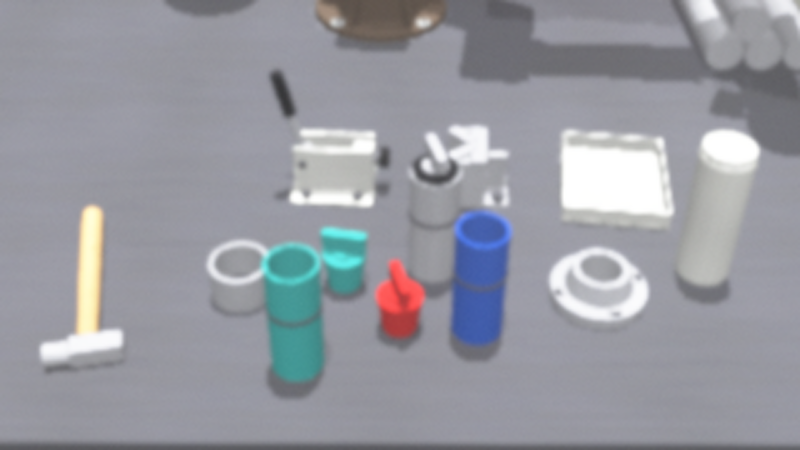

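View pics/t1.png

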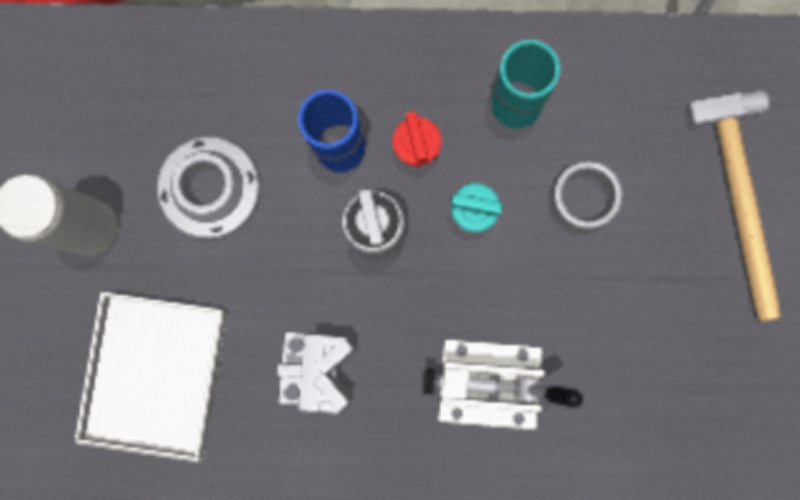

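The grey steel pipe with the black plug is at scene (333,231) and top (300,188). The blue pipe (scene 354,252), turquoise pipe (282,266), red plug (320,258) and turquoise plug (295,244) are look-alikes. Only the grey one fits the description "steel pipe, black plug inside". V at top (278,250), clamp at (345,253), tray at (210,250). Next I'll confirm the pipe in one crop and measure it.

Run:
```python
from h import *
from scipy.optimize import least_squares
z=np.load("top0.npz"); W=cloud("top",z["d"]); im=z["im"]
x,y,h=W[...,0],W[...,1],W[...,2]
def sel(x0,x1,y0,y1,z0,z1): return W[(x>x0)&(x<x1)&(y>y0)&(y<y1)&(h>z0)&(h<z1)&(z["d"]>0)]
print("bench z",np.median(sel(.35,.45,-.1,.2,-.05,.03)[:,2]))
def circ(p): 
    r=least_squares(lambda a:np.hypot(p[:,0]-a[0],p[:,1]-a[1])-a[2],[*p[:,:2].mean(0),.03],loss="soft_l1",f_scale=.002).x; return r.round(4)
p=sel(.6,.75,.02,.13,.143,.155); print("pipe rim",len(p),circ(p),p[:,2].mean(), cv2.minEnclosingCircle(p[:,:2].astype(np.float32)))
p=sel(.6,.75,.02,.13,.178,.2); r=cv2.minAreaRect((p[:,:2]*1000).astype(np.float32)); print("bar",len(p),r,p[:,2].mean())
p=sel(.4,.62,-.12,.06,.066,.085); print("frame",len(p),cv2.minAreaRect((p[:,:2]*1000).astype(np.float32)),p[:,2].mean())
p=sel(.4,.62,.06,.2,.07,.09); print("V",len(p),cv2.minAreaRect((p[:,:2]*1000).astype(np.float32)),p[:,2].mean())
p=sel(.4,.62,-.2,-.05,.1,.2); print("grip",len(p),p.mean(0),p.min(0),p.max(0))
p=sel(.4,.62,.2,.46,.02,.04); print("tray",len(p),cv2.minAreaRect((p[:,:2]*1000).astype(np.float32)))
p=sel(.6,.8,.3,.46,.17,.21); print("can",len(p),p.mean(0))
# bird's-eye height map 0.5mm/px of fixture
H=np.zeros((320,640),np.float32)
m=(h>.012)&(h<.25)&(x>.4)&(x<.72)&(y>-.22)&(y<.42)
c=np.zeros((320,640,3),np.uint8); 
iy=((.42-y[m])*1000).astype(int); ix=((.72-x[m])*1000).astype(int)
c[ix.clip(0,319),iy.clip(0,639)]=cv2.applyColorMap((h[m]*1300).clip(0,255).astype(np.uint8).reshape(-1,1),2)[:,0]
s=np.load("scene0.npz")["im"][195:285,270:380]
cv2.imwrite("pics/bev.png",cv2.vconcat([cv2.resize(c,(800,400),interpolation=0)]))
b=im[160:275,255:395]
cv2.imwrite("pics/crop.png",cv2.hconcat([cv2.resize(s,(400,327),interpolation=2),cv2.resize(b,(398,327),interpolation=2)]))
```

```text
bench z -0.0006987725909119956
pipe rim 129 [0.6781 0.0719 0.0271] 0.15127881888320352 ((0.6781159043312073, 0.07158534228801727), 0.029942592605948448)
bar 107 ((677.8900146484375, 71.39513397216797), (53.001136779785156, 11.305730819702148), 15.482903480529785) 0.1849243211400018
frame 247 ((511.68231201171875, -56.534873962402344), (103.76583862304688, 43.92320251464844), 86.80970764160156) 0.07200777773516583
V 454 ((521.6433715820312, 121.74458312988281), (50.6953010559082, 79.8878402709961), 85.95663452148438) 0.07755839332612868
grip 110 [ 0.508465   -0.11991572  0.15746242] [ 0.49913831 -0.13611286  0.10126495] [ 0.5169215  -0.10587444  0.1835158 ]
tray 384 ((512.6573486328125, 325.8348083496094), (141.5513916015625, 170.3776397705078), 82.94784545898438)
can 593 [0.67991091 0.40444199 0.18711334]
```

View pics/crop.png

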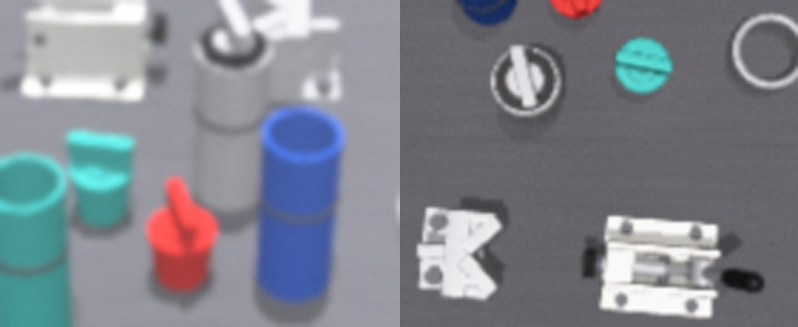

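View pics/bev.png

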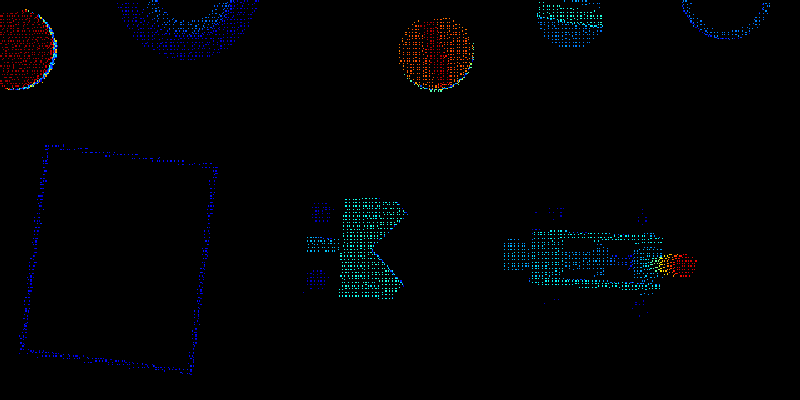

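The crop confirms that the grey pipe with the black plug and grey T-bar is the target; the red, turquoise and blue ones are separate. Next: fit the V and compute the moves.

```bash
cat >> h.py <<'E'
def wrap(a,p=2*np.pi): return (a+p/2)%p-p/2
def togo(pos,yaw):
    "shift (mm) and turn about tool z to reach a tool-down pose, sym half turn not applied"
    s=arm.get_state(); from scipy.spatial.transform import Rotation as R
    A=R.from_euler("xyz",s["ee_rot"]); B=R.from_euler("xyz",[np.pi,0,yaw])
    return "shift",(A.inv().apply(np.array(pos)-s["eef_pos"])*1000).round(1),"turn",(A.inv()*B).as_rotvec().round(3)
E
python3 - <<'E'
from h import *
from scipy.optimize import least_squares
z=np.load("top0.npz"); W=cloud("top",z["d"]); x,y,h=W[...,0],W[...,1],W[...,2]
def sel(x0,x1,y0,y1,z0,z1): return W[(x>x0)&(x<x1)&(y>y0)&(y<y1)&(h>z0)&(h<z1)]
p=sel(.4,.62,.06,.2,.07,.09)[:,:2]
for yd in (85,86,86.8,88):
    t=np.radians(yd); ex=np.array([np.cos(t),np.sin(t)]); ey=np.array([-ex[1],ex[0]])
    U=p@ex; V=p@ey; vb=[];ub=[]
    bins=np.arange(V.min(),V.max(),.0025)
    for b in bins:
        m=(V>=b)&(V<b+.0025)
        if m.sum()>2: vb.append(V[m].mean()); ub.append(U[m].min())
    vb=np.array(vb);ub=np.array(ub)
    # front edge model: apex - |v|, beyond 28.5 goes back at +slope
    f=lambda a: (a[0]-np.minimum(abs(vb-a[1]),57e-3-abs(vb-a[1]))-ub)
    r=least_squares(f,[.165,np.mean(vb)],loss="soft_l1",f_scale=.001); a=r.x
    seat=(a[0]-.0424)*ex+a[1]*ey
    fr=sel(.4,.62,-.12,.06,.066,.085)[:,:2]; g=sel(.4,.62,-.2,-.05,.15,.2)[:,:2].mean(0)
    fc=np.array([.51168,-.05653])-seat; print(yd,seat.round(4),r.cost, "frame u,v",(fc@ex).round(4),(fc@ey).round(4),"grip",((g-seat)@ex).round(4),((g-seat)@ey).round(4),"V v",V.min()-a[1],V.max()-a[1])
print(togo([.678,.072,.230],-.06))
E
```

```text
85 [0.519  0.0822] 2.7643205021190488e-05 frame u,v -0.1389 -0.0048 grip -0.2068 -0.0072 V v -0.03914171711640013 0.04117889405591685
86 [0.5191 0.0826] 2.410560892405383e-05 frame u,v -0.1393 -0.0023 grip -0.2072 -0.0036 V v -0.03972391387580765 0.040143768004763825
86.8 [0.5194 0.0825] 9.391597846109978e-06 frame u,v -0.1393 -0.0 grip -0.2072 -0.0003 V v -0.039916387607570325 0.03992250246055551
88 [0.5202 0.0825] 1.5715040228257934e-05 frame u,v -0.1392 0.0037 grip -0.2072 0.0048 V v -0.039920254449640535 0.03998657744407136
('shift', array([589.4, 332.3,  -3.4]), 'turn', array([ 0.   , -0.   , -0.361]))
```

```bash
python3 -m jog '[[[50,28,-3,0,0,-0.03,87],[110,62,-3,0,0,-0.06,87],[160,90,-3,0,0,-0.1,87],[210,118,-3,0,0,-0.14,87],[260,147,-3,0,0,-0.18,87],[310,175,-3,0,0,-0.22,87],[360,203,-3,0,0,-0.25,87],[410,231,-3,0,0,-0.28,87],[460,259,-3,0,0,-0.31,87],[510,288,-3,0,0,-0.34,87],[560,316,-3,0,0,-0.361,87],[589.4,332.3,-3.4,0,0,-0.361,87],[589.4,332.3,-3.4,0,0,-0.361,87],[589.4,332.3,-3.4,0,0,-0.361,87],[589.4,332.3,-3.4,0,0,-0.361,87]]]' 40
python3 - <<'E'
from h import *
from scipy.optimize import least_squares
P=camera_params("wrist"); im,d=grab_frame("wrist"); cv2.imwrite("pics/w1.png",im)
W=cloud("wrist",d,P).reshape(-1,3)
m=(abs(W[:,0]-.678)<.05)&(abs(W[:,1]-.072)<.05)
p=W[m&(W[:,2]>.143)&(W[:,2]<.154)]; b=W[m&(W[:,2]>.178)&(W[:,2]<.195)]
print(len(p),cv2.minEnclosingCircle(p[:,:2].astype(np.float32)) if len(p) else 0,len(b),cv2.minAreaRect((b[:,:2]*1000).astype(np.float32)) if len(b)>3 else 0, b[:,2].mean())
print(togo([.678,.072,.124],-.0558))
E
```

```text
t: 3.08
eef_pos: [0.6776, 0.073, 0.2302]
ee_rot: [-3.141, -0.0, -0.059]
force: [0.1, 0.9, -0.0]
width: 0.0875
gripper_force: 0.0
750 ((0.6771469116210938, 0.07181348651647568), 0.030183902010321617) 1417 ((678.84814453125, 72.3985366821289), (50.719573974609375, 12.131115913391113), 15.319832801818848) 0.18583729278180036
('shift', array([  0.4,   1. , 106.3]), 'turn', array([-0.   , -0.   , -0.003]))
```

View pics/w1.png

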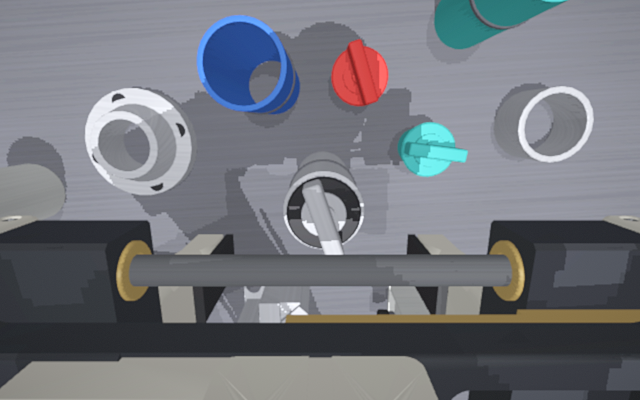

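The wrist picture shows the pipe at (325,205), centred between the fingers at (215) and (425). Descend and grip.

```bash
python3 -m jog '[[[0.2,0.5,40,0,0,0,87],[0.4,0.5,75,0,0,0,87],[0.4,0.5,95,0,0,0,87],[0.4,0.5,105,0,0,0,87],[0.4,0.5,105,0,0,0,87],[0.4,0.5,105,0,0,0,55],[0.4,0.5,105,0,0,0,50],[0.4,0.5,105,0,0,0,50],[0.4,0.5,105,0,0,0,50],[0.4,0.5,105,0,0,0,50],[0.4,0.5,105,0,0,0,50],[0.4,0.5,105,0,0,0,50]]]' 50
python3 - <<'E'
from h import *
print(togo([.5194-.025*.0558,.0825-.025,.131],-.0558),togo([.5194,.0825,.126],-.0558))
E
```

```text
t: 4.62
eef_pos: [0.6787, 0.0712, 0.1256]
ee_rot: [3.141, -0.001, -0.06]
force: [-0.1, -3.0, 5.3]
width: 0.0591
gripper_force: 50.0
('shift', array([-159.6,   23.3,   -5.6]), 'turn', array([ 0.   , -0.001, -0.004])) ('shift', array([-159.7,   -1.7,   -0.6]), 'turn', array([ 0.   , -0.001, -0.004]))
```

```bash
python3 -m jog '[[[0,0,-5,0,0,0,50],[0,8,-5,0,0,0,50],[-20,23,-5,0,0,0,50],[-45,23,-5,0,0,0,50],[-75,23,-5,0,0,0,50],[-105,23,-5,0,0,0,50],[-130,23,-5,0,0,0,50],[-150,23,-5,0,0,0,50],[-158.5,23,-5,0,0,0,50],[-158.5,23,-5,0,0,0,50],[-158.5,18,-3,0,0,0,50],[-158.5,13,-1,0,0,0,50],[-158.5,9,-1,0,0,0,50],[-158.5,6,-0.5,0,0,0,50],[-158.5,4,-0.5,0,0,0,50],[-158.5,3,0,0,0,0,50],[-158.5,3,0,0,0,0,50]]]' 50
python3 - <<'E'
from h import *
s=arm.get_state();print(s["force"],s["moment"],s["joint_efforts"])
im,d=grab_frame("top"); cv2.imwrite("pics/t2.png",cv2.resize(im[170:280,240:400],(800,550),interpolation=2))
W=cloud("top",d); x,y,h=W[...,0],W[...,1],W[...,2]
for P in (W,):
    m=(abs(x-.52)<.05)&(abs(y-.08)<.05)&(h>.145)&(h<.155); print(m.sum(),W[m][:,:2].mean(0) if m.any() else 0)
P=camera_params("wrist"); im,d=grab_frame("wrist"); W=cloud("wrist",d,P).reshape(-1,3)
m=(abs(W[:,0]-.519)<.05)&(abs(W[:,1]-.08)<.05); p=W[m&(W[:,2]>.14)&(W[:,2]<.156)]
print(len(p),cv2.minEnclosingCircle(p[:,:2].astype(np.float32)) if len(p) else 0)
E
```

```text
t: 6.75
eef_pos: [0.5202, 0.0775, 0.1256]
ee_rot: [3.141, -0.001, -0.059]
force: [-0.7, -4.9, 0.9]
width: 0.0588
gripper_force: 50.0
[-0.70008948 -4.85436771  0.93142684] [-2.3596115  0.2069247 -0.0098917] [ 2.67383225e+00 -4.15036583e+01  2.66526926e+01  4.60363045e+00
  1.45133268e+00 -1.51097478e-02]
0 0
3328 ((0.5316500663757324, 0.07811353355646133), 0.04647938162088394)
```

```bash
python3 -m jog '[[[0,-1.5,0,0,0,0,50],[0,-3,0,0,0,0,50],[0,-3,0,0,0,0,50]]]'; python3 -m jog '[[[0,-1,0,0,0,0,50],[0,-2,0,0,0,0,50],[0,-2,0,0,0,0,50]]]'
```

```text
t: 7.22
eef_pos: [0.5203, 0.0802, 0.1256]
ee_rot: [3.14, -0.0, -0.06]
force: [-0.7, -6.4, 1.2]
width: 0.0587
gripper_force: 50.0
t: 7.6
eef_pos: [0.5199, 0.0808, 0.1256]
ee_rot: [3.138, 0.001, -0.06]
force: [-1.4, -11.7, 2.9]
width: 0.0591
gripper_force: 50.1
```

```bash
python3 -m jog '[[[0,1,0,0,0,0,56],[0,1,0,0,0,0,64],[0,1,0,0,0,0,72],[0,1,0,0,0,0,80],[0,1,0,0,0,0,87],[0,1,0,0,0,0,87],[0,1,-30,0,0,0,87],[0,1,-65,0,0,0,87],[0,1,-100,0,0,0,87],[0,1,-105,0,0,0,87],[0,1,-105,0,0,0,87]]]'
cat >> h.py <<'E'
def look_pipe(cam="wrist",c=(.519,.081)):
    P=camera_params(cam); im,d=grab_frame(cam); W=cloud(cam,d,P).reshape(-1,3); W=W[d.reshape(-1)>0]
    m=np.hypot(W[:,0]-c[0],W[:,1]-c[1])<.045
    from scipy.optimize import least_squares
    for z0,z1 in ((.146,.154),(.10,.14)):
        p=W[m&(W[:,2]>z0)&(W[:,2]<z1)]
        if len(p)<20: continue
        r=np.hypot(*(p[:,:2]-c).T)
        f=least_squares(lambda a:np.hypot(p[:,0]-a[0],p[:,1]-a[1])-.03,c,loss="soft_l1",f_scale=.001).x if z0<.12 else None
        print(cam,z0,len(p),cv2.minEnclosingCircle(p[:,:2].astype(np.float32)),f)
    b=W[m&(W[:,2]>.178)&(W[:,2]<.195)]
    print("bar",len(b),cv2.minAreaRect((b[:,:2]*1000).astype(np.float32)),b[:,2].mean(),arm.get_state()["t"])
    return im
E
python3 - <<'E'
from h import *
im=look_pipe(); cv2.imwrite("pics/w2.png",im); look_pipe("top")
s=arm.get_state();print(s["force"],s["eef_pos"])
E
```

```text
t: 8.98
eef_pos: [0.5201, 0.0821, 0.2299]
ee_rot: [-3.141, -0.0, -0.06]
force: [-0.4, -0.6, -0.8]
width: 0.0869
gripper_force: 0.0
wrist 0.146 716 ((0.5188804268836975, 0.08092523366212845), 0.030276650562882423) None
wrist 0.1 371 ((0.5327134132385254, 0.08013197034597397), 0.026647625491023064) [0.51876415 0.0806037 ]
bar 1381 ((521.2898559570312, 81.1888427734375), (49.068885803222656, 12.094133377075195), 15.281781196594238) 0.1858269705277192 9.025
bar 0 ((0.0, 0.0), (0.0, 0.0), 0.0) nan 9.075
[-0.18993037 -0.01044211 -0.40510845] [0.5195822  0.08179638 0.22884633]h.py:26: RuntimeWarning: Mean of empty slice.
  print("bar",len(b),cv2.minAreaRect((b[:,:2]*1000).astype(np.float32)),b[:,2].mean(),arm.get_state()["t"])
  ret = ret.dtype.type(ret / rcount)
```

View pics/w2.png

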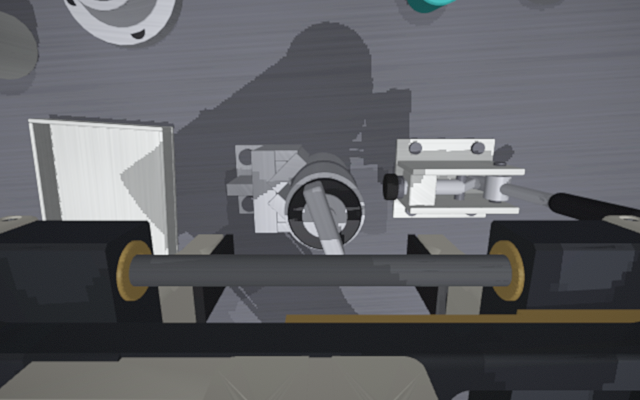

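Run:
```python
from h import *
from scipy.optimize import least_squares
seat=np.array([.5194,.0825]); t=np.radians(86.8); ex=np.array([np.cos(t),np.sin(t)]); ey=np.array([-ex[1],ex[0]])
for cam in ("wrist","scene","top"):
    P=camera_params(cam); im,d=grab_frame(cam); W=cloud(cam,d,P)[d>0]
    q=W[:,:2]-seat; U=q@ex; V=q@ey; z=W[:,2]
    m=(U>-.32)&(U<-.165)&(abs(V)<.02)&(z>.11)&(z<.2)
    if m.sum()>10:
        u,h=U[m]+.18,z[m]-.05
        f=least_squares(lambda a:np.hypot(0,np.abs(np.sin(a[0])*u+np.cos(a[0])*h*0+np.cos(a[0])*h))-.009,[1.3]) if 0 else None
        ang=np.arctan2(h,-u); print(cam,m.sum(),"v",V[m].min().round(4),V[m].max().round(4),"angles",np.percentile(ang,[2,50,98]).round(3),"r",np.hypot(u,h).min().round(3),np.hypot(u,h).max().round(3))
    # V notch edges
    m=(abs(V)<.045)&(U>0)&(U<.07)&(z>.07)&(z<.09)
    if m.sum()>30:
        u,v=U[m],V[m]; vb=[];ub=[]
        for b in np.arange(-.04,.04,.002):
            k=(v>=b)&(v<b+.002)
            if k.sum()>2: vb.append(v[k].mean());ub.append(u[k].min())
        vb=np.array(vb);ub=np.array(ub)
        r=least_squares(lambda a:a[0]-np.minimum(abs(vb-a[1]),.057-abs(vb-a[1]))-ub,[.0424,0],loss="soft_l1",f_scale=.001)
        print(cam,"V",m.sum(),len(vb),"seat off u,v",(r.x-[.0424,0]).round(4),r.cost, z[m].mean())
    if cam=="wrist": print("pipe u,v",((np.array([.5188,.0808])-seat)@ex).round(4),((np.array([.5188,.0808])-seat)@ey).round(4))
```

```text
wrist 1661 v -0.0075 0.0102 angles [1.323 1.396 1.441] r 0.061 0.132
wrist V 3127 40 seat off u,v [0.0003 0.0016] 0.0002329949476441312 0.07836998656748452
pipe u,v -0.0017 0.0005
scene 103 v -0.0113 0.0056 angles [1.248 1.357 1.442] r 0.062 0.132
scene V 222 34 seat off u,v [0.0002 0.    ] 0.0003081689375694597 0.0764415437576893
top 105 v -0.0088 0.0087 angles [1.273 1.372 1.419] r 0.061 0.135
```

Run:
```python
from h import *
print(togo([.5081,-.119,.23],-1.6266), arm.get_state()["q"])
a=1.355
for b in np.linspace(a,.0,14): print(round(b,2), (102*np.array([np.cos(b)-np.cos(a), np.sin(a)-np.sin(b)])).round(1))
```

```text
('shift', array([  0.4, 201.1,  -0.9]), 'turn', array([2.000e-03, 1.000e-03, 1.567e+00])) [ 5.29104691e-01  1.12623949e-01 -3.08641933e-01 -1.27151351e-04
 -1.15136423e+00  9.81866100e-01]
1.36 [0. 0.]
1.25 [10.2  2.8]
1.15 [20.1  6.7]
1.04 [29.6 11.6]
0.94 [38.5 17.4]
0.83 [46.7 24.1]
0.73 [54.2 31.6]
0.63 [60.9 39.9]
0.52 [66.6 48.9]
0.42 [71.4 58.3]
0.31 [75.2 68.3]
0.21 [78.  78.5]
0.1 [79.6 89. ]
0.0 [80.2 99.6]
```

```bash
python3 -m jog '[[[0,25,-1,0,0,0.17,87],[0,50,-1,0,0,0.34,87],[0,75,-1,0,0,0.51,87],[0,100,-1,0,0,0.68,87],[0,125,-1,0,0,0.85,87],[0,150,-1,0,0,1.02,87],[0,175,-1,0,0,1.19,87],[0.4,201,-1,0,0,1.36,87],[0.4,201,-1,0,0,1.5,87],[0.4,201,-1,0,0,1.567,87],[0.4,201,-1,0,0,1.567,87],[0.4,201,40,0,0,1.567,87],[0.4,201,75,0,0,1.567,87],[0.4,201,95,0,0,1.567,87],[0.4,201,98,0,0,1.567,50],[0.4,201,98,0,0,1.567,30],[0.4,201,98,0,0,1.567,10],[0.4,201,98,0,0,1.567,10],[0.4,201,98,0,0,1.567,10]]]' 20
python3 -m jog '[[[0,0,0,0,0,0,10],[0,0,0,0,0,0,10],[0,0,0,0,0,0,10]]]' 20
python3 - <<'E'
from h import *
look_pipe("top")
print(togo([.5081,-.119,.131],-1.6266))
E
```

```text
t: 11.6
eef_pos: [0.5088, -0.1187, 0.1324]
ee_rot: [-3.141, 0.0, -1.627]
force: [-0.2, -0.1, -0.0]
width: 0.0426
gripper_force: 0.0
t: 11.98
eef_pos: [0.5061, -0.119, 0.1316]
ee_rot: [3.137, -0.001, -1.627]
force: [-8.4, 0.7, 6.6]
width: 0.0177
gripper_force: 20.0
top 0.146 64 ((0.5222105383872986, 0.07999935746192932), 0.029611237347126007) None
bar 62 ((531.4443969726562, 83.1697006225586), (29.016284942626953, 11.780701637268066), 15.519791603088379) 0.18506769183038344 12.025
('shift', array([-0.1, -1.9,  0.6]), 'turn', array([ 0.004, -0.001, -0.001]))
```

```bash
python3 -m jog '[[[0,2,0,0,0,0,10],[5,2,1.3,0,0,0,10],[10.2,2,2.8,0,0,0,10],[15,2,4.7,0,0,0,10],[20.1,2,6.7,0,0,0,10],[25,2,9.1,0,0,0,10],[29.6,2,11.6,0,0,0,10],[34,2,14.5,0,0,0,10],[38.5,2,17.4,0,0,0,10],[42.6,2,20.7,0,0,0,10],[46.7,2,24.1,0,0,0,10],[50.5,2,27.8,0,0,0,10],[54.2,2,31.6,0,0,0,10],[54.2,2,31.6,0,0,0,10]]]' 20
```

```text
t: 13.78
eef_pos: [0.503, -0.1733, 0.0998]
ee_rot: [3.14, -0.0, -1.627]
force: [-2.6, -2.3, 0.5]
width: 0.0171
gripper_force: 20.0
```

```bash
python3 -m jog '[[[3.5,0.5,4,0,0,0,10],[6.7,0.5,8.3,0,0,0,10],[9.6,0.5,12.7,0,0,0,10],[12.4,0.5,17.3,0,0,0,10],[14.9,0.5,22,0,0,0,10],[17.2,0.5,26.7,0,0,0,10],[19.2,0.5,31.7,0,0,0,10],[21,0.5,36.7,0,0,0,10],[22.5,0.5,41.8,0,0,0,10],[23.8,0.5,46.9,0,0,0,10],[24.7,0.5,52,0,0,0,10],[25.4,0.5,57.4,0,0,0,10],[25.8,0.5,62,0,0,0,10],[26,0.5,66,0,0,0,10],[26,0.5,66,0,0,0,10]]]' 20
python3 - <<'E'
from h import *
look_pipe("top")
E
```

```text
t: 15.65
eef_pos: [0.5016, -0.1987, 0.0339]
ee_rot: [3.141, -0.0, -1.627]
force: [-2.1, -4.4, -1.9]
width: 0.0174
gripper_force: 20.0
top 0.146 40 ((0.5210837125778198, 0.08453565835952759), 0.029141943901777267) None
bar 59 ((525.8424072265625, 82.59596252441406), (41.205291748046875, 11.492446899414062), 14.560883522033691) 0.18456593237363278 15.7
```

```bash
python3 -m jog '[[[0,0,2,0,0,0,10],[0,0,4,0,0,0,10],[0,0,4,0,0,0,10]]]' 20
```

```text
t: 16.08
eef_pos: [0.5017, -0.1989, 0.0324]
ee_rot: [-3.141, -0.001, -1.626]
force: [-10.9, -0.7, 24.2]
width: 0.0171
gripper_force: 20.0
```

```bash
python3 -m jog '[[[0,0,-2,0,0,0,10],[0,0,-4,0,0,0,40],[0,0,-4,0,0,0,60],[0,0,-4,0,0,0,87],[0,0,-4,0,0,0,87],[0,0,-50,0,0,0,87],[0,0,-110,0,0,0,87],[0,0,-170,0,0,0,87],[0,0,-195,0,0,0,87],[0,0,-195,0,0,0,87]]]'
python3 - <<'E'
from h import *
s=arm.get_state(); yaw=s["ee_rot"][2]
im=look_pipe("wrist"); look_pipe("top"); 
seat=np.array([.5194,.0825]); t=np.radians(86.8); ex=np.array([np.cos(t),np.sin(t)]); ey=np.array([-ex[1],ex[0]])
for cam in ("top","scene","wrist"):
    P=camera_params(cam); im,d=grab_frame(cam); W=cloud(cam,d,P)[d>0]; q=W[:,:2]-seat; U=q@ex;V=q@ey
    m=(U<-.245)&(U>-.35)&(abs(V)<.02)&(W[:,2]>.015)
    if m.any(): print(cam,m.sum(),"grip top z 95pct",np.percentile(W[m][:,2],[50,95]),"U",U[m].min(),U[m].max())
    if cam=="scene": cv2.imwrite("pics/s3.png",cv2.resize(im[140:280,220:460],(800,467),interpolation=2))
print(togo([.5205,.0825,.225],.265-np.pi))
E
```

```text
t: 17.32
eef_pos: [0.5029, -0.1987, 0.2279]
ee_rot: [-3.137, -0.0, -1.627]
force: [-0.1, -0.2, -0.5]
width: 0.0871
gripper_force: 0.0
bar 0 ((0.0, 0.0), (0.0, 0.0), 0.0) nan 17.375
bar 0 ((0.0, 0.0), (0.0, 0.0), 0.0) nan 17.425
top 2510 grip top z 95pct [0.66625175 0.66793633] U -0.32837003118647173 -0.24501969237441365
scene 343 grip top z 95pct [0.39387309 0.66516186] U -0.3261103020342225 -0.24522588263647835
wrist 23063 grip top z 95pct [0.32928238 0.34004102] U -0.31660540020579275 -0.24510289147108558
('shift', array([-281.7,   -3.7,   -0.9]), 'turn', array([ 2.00e-03, -1.00e-03,  1.25e+00]))h.py:26: RuntimeWarning: Mean of empty slice.
  print("bar",len(b),cv2.minAreaRect((b[:,:2]*1000).astype(np.float32)),b[:,2].mean(),arm.get_state()["t"])
  ret = ret.dtype.type(ret / rcount)
```

View pics/s3.png

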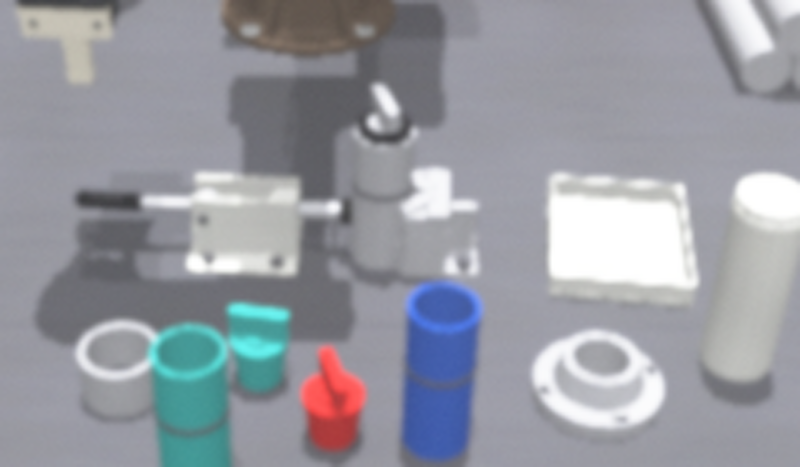

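The handle lies level (crop 110,200), the bumper at (345,210) presses on the pipe, and the pipe stands upright in the V at (385,190). Next, move over the T-bar.

```bash
python3 -m jog '[[[-40,0,-2,0,0,0.17,87],[-80,-1,-2,0,0,0.34,87],[-120,-2,-2,0,0,0.51,87],[-160,-2,-2,0,0,0.68,87],[-200,-3,-2,0,0,0.85,87],[-240,-4,-2,0,0,1.02,87],[-270,-4,-2,0,0,1.19,87],[-281.7,-4,-2,0,0,1.25,87],[-281.7,-4,-2,0,0,1.25,87],[-281.7,-4,-2,0,0,1.25,87]]]'
python3 - <<'E'
from h import *
im=look_pipe("wrist",(.5195,.0825)); cv2.imwrite("pics/w3.png",im)
print(togo([.5205,.0825,.160],.265-np.pi),arm.get_state()["q"])
E
```

```text
t: 18.82
eef_pos: [0.5211, 0.0819, 0.2268]
ee_rot: [-3.141, -0.001, -2.875]
force: [0.5, -0.1, -0.0]
width: 0.0871
gripper_force: 0.0
wrist 0.146 730 ((0.5183996558189392, 0.0802593007683754), 0.030206557363271713) None
wrist 0.1 317 ((0.502227783203125, 0.07571225613355637), 0.024956045672297478) [0.51833947 0.08028273]
bar 1469 ((515.6651000976562, 79.71272277832031), (49.10913848876953, 11.748437881469727), 15.410919189453125) 0.18591616171469613 18.875
('shift', array([ 0.4,  0.9, 67. ]), 'turn', array([-0.   , -0.001,  0.   ])) [ 5.27749392e-01  1.15781692e-01 -3.09744653e-01  3.04406489e-05
 -1.14612820e+00 -1.83307092e+00]
```

View pics/w3.png

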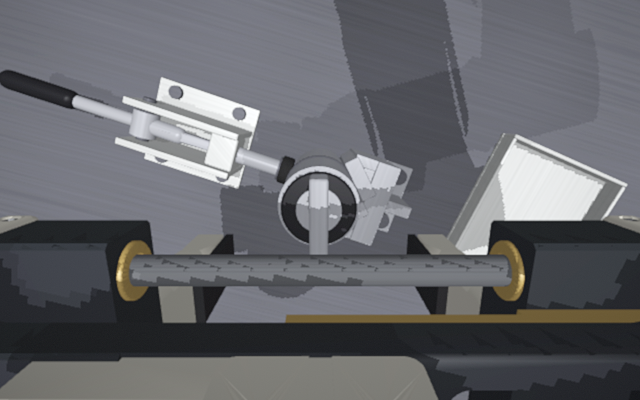

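The wrist picture shows the bar at (318,210), centred between and parallel to the pads. Descend, grip and twist.

```bash
python3 -m jog '[[[2.6,-0.4,30,0,0,0,87],[2.6,-0.4,52,0,0,0,87],[2.6,-0.4,63,0,0,0,60],[2.6,-0.4,65,0,0,0,40],[2.6,-0.4,65,0,0,0,20],[2.6,-0.4,65,0,0,0,5],[2.6,-0.4,65,0,0,0,5],[2.6,-0.4,65,0,0,0,5],[2.6,-0.4,65,0,0,0,5],[2.6,-0.4,65,0,0,0,5],[2.6,-0.4,65,0,0,0,5]]]' 60
```

```text
t: 20.25
eef_pos: [0.519, 0.081, 0.1624]
ee_rot: [-3.141, -0.0, -2.877]
force: [2.0, -2.0, 0.8]
width: 0.0119
gripper_force: 60.0
```

```bash
python3 -m jog '[[[0,0,0,0,0,0.06,5],[0,0,0,0,0,0.12,5],[0,0,0,0,0,0.18,5],[0,0,0,0,0,0.24,5],[0,0,0,0,0,0.3,5],[0,0,0,0,0,0.36,5],[0,0,0,0,0,0.42,5],[0,0,0,0,0,0.47,5],[0,0,0,0,0,0.47,5]]]' 60
python3 -c "
from h import *
print(arm.get_state()['moment'],arm.get_state()['eef_pos'])"
```

```text
t: 21.38
eef_pos: [0.519, 0.0807, 0.1624]
ee_rot: [-3.141, 0.0, 2.937]
force: [1.6, -4.6, -1.0]
width: 0.0122
gripper_force: 60.1
[-2.01095099 -0.9421844   0.16127354] [0.51901579 0.0807341  0.1624071 ]
```

```bash
python3 -m jog '[[[0,0,-1,0,0,0,5],[0,0,-2,0,0,0,5],[0,0,-3,0,0,0,5],[0,0,-3,0,0,0,5]]]' 60
```

```text
t: 21.88
eef_pos: [0.5184, 0.0809, 0.1641]
ee_rot: [-3.14, -0.001, 2.937]
force: [3.8, -5.0, -9.4]
width: 0.012
gripper_force: 60.0
```

```bash
python3 -m jog '[[[0,0,-0.5,0,0,0,5],[0,0,-1,0,0,0,5],[0,0,-1,0,0,0,5]]]' 60
python3 - <<'E'
from h import *
print(arm.get_state()["moment"]);im=look_pipe("wrist",(.5186,.0805));print(arm.get_state()["force"])
cv2.imwrite("pics/w4.png",im[100:300,200:440])
E
```

```text
t: 22.25
eef_pos: [0.5184, 0.0809, 0.1651]
ee_rot: [-3.14, -0.001, 2.937]
force: [3.6, -5.1, -8.1]
width: 0.0122
gripper_force: 60.0
[-1.7346807  -1.80022625  0.16924053]
wrist 0.146 871 ((0.5060380697250366, 0.08323022723197937), 0.02737794816493988) None
wrist 0.1 760 ((0.503684401512146, 0.08309449255466461), 0.026356371119618416) [0.51809407 0.08072952]
bar 2609 ((514.7947998046875, 84.74890899658203), (50.28932571411133, 30.20534324645996), 6.190764427185059) 0.18759527108679927 22.3
[ 2.88527402 -4.15887057 -8.88007463]
```

Run:
```python
from h import *
for cam in ("wrist","scene"):
    P=camera_params(cam); im,d=grab_frame(cam); W=cloud(cam,d,P).reshape(-1,3)
    r=np.hypot(W[:,0]-.5186,W[:,1]-.0805)
    for a,b in ((.0265,.03),(.015,.025)):
        p=W[(r>a)&(r<b)&(W[:,2]>.135)&(W[:,2]<.172)]
        print(cam,a,len(p),np.histogram(p[:,2],bins=np.arange(.137,.172,.002)))
    if cam=="wrist": cv2.imwrite("pics/w4.png",cv2.resize(im[120:300,200:440],(800,600),interpolation=2))
```

```text
wrist 0.0265 1070 (array([  0,   0,   0,   0,   0,  15, 552,  84,   0,   2, 169, 211,   2,
         0,   0,   4,  19]), array([0.137, 0.139, 0.141, 0.143, 0.145, 0.147, 0.149, 0.151, 0.153,
       0.155, 0.157, 0.159, 0.161, 0.163, 0.165, 0.167, 0.169, 0.171]))
wrist 0.015 1023 (array([  0,   0,   0,   0,   0,   0,   0,   0,   0,   0,  80, 742, 116,
        48,   0,   0,  17]), array([0.137, 0.139, 0.141, 0.143, 0.145, 0.147, 0.149, 0.151, 0.153,
       0.155, 0.157, 0.159, 0.161, 0.163, 0.165, 0.167, 0.169, 0.171]))
scene 0.0265 59 (array([3, 3, 3, 3, 5, 8, 6, 4, 4, 6, 7, 1, 0, 0, 0, 0, 1]), array([0.137, 0.139, 0.141, 0.143, 0.145, 0.147, 0.149, 0.151, 0.153,
       0.155, 0.157, 0.159, 0.161, 0.163, 0.165, 0.167, 0.169, 0.171]))
scene 0.015 62 (array([ 0,  0,  0,  0,  1,  5,  3,  2,  3, 13, 12,  7,  4,  1,  3,  2,  5]), array([0.137, 0.139, 0.141, 0.143, 0.145, 0.147, 0.149, 0.151, 0.153,
       0.155, 0.157, 0.159, 0.161, 0.163, 0.165, 0.167, 0.169, 0.171]))
```

View pics/w4.png

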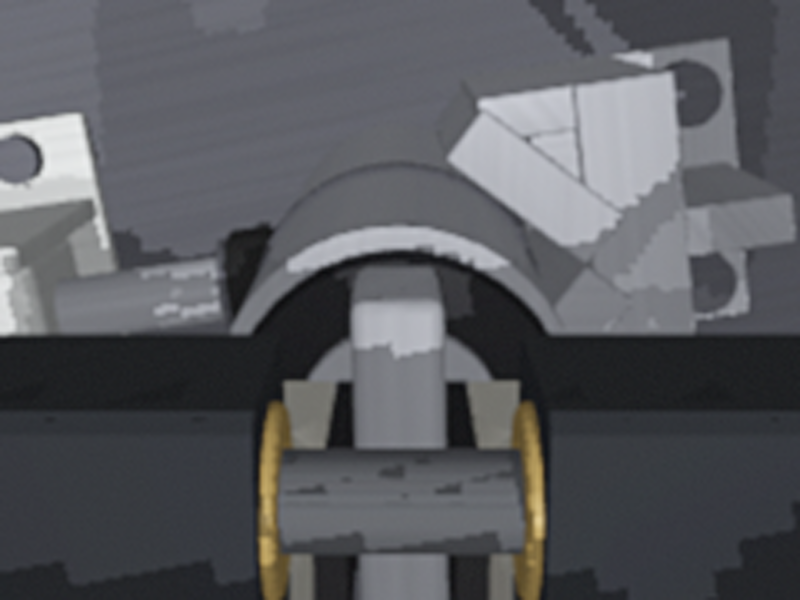

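The rim stays at 0.150 m while the plug top is about 3 mm higher (0.160 m), so the plug is loose. Pull it straight out.

```bash
python3 -m jog '[[[-0.5,-0.5,-2,0,0,0,5],[-0.5,-0.5,-5,0,0,0,5],[-0.5,-0.5,-9,0,0,0,5],[-0.5,-0.5,-14,0,0,0,5],[-0.5,-0.5,-20,0,0,0,5],[-0.5,-0.5,-27,0,0,0,5],[-0.5,-0.5,-35,0,0,0,5],[-0.5,-0.5,-44,0,0,0,5],[-0.5,-0.5,-54,0,0,0,5],[-0.5,-0.5,-65,0,0,0,5],[-0.5,-0.5,-75,0,0,0,5],[-0.5,-0.5,-80,0,0,0,5],[-0.5,-0.5,-80,0,0,0,5],[-0.5,-0.5,-80,0,0,0,5]]]' 60
python3 - <<'E'
from h import *
im=look_pipe("top",(.5186,.081))
P=camera_params("wrist");im,d=grab_frame("wrist");W=cloud("wrist",d,P).reshape(-1,3);s=arm.get_state();e=s["eef_pos"]
r=np.hypot(W[:,0]-e[0],W[:,1]-e[1]); b=W[(r<.035)&(W[:,2]>e[2]+.01)&(W[:,2]<e[2]+.03)]
print("z top of bar-TCP",np.percentile(b[:,2],[50,95])-e[2], "offset",(b.mean(0)-e).round(4)); print(s["q"])
p=W[(np.hypot(W[:,0]-.5186,W[:,1]-.0808)<.034)&(W[:,2]>.147)&(W[:,2]<.153)];print("pipe",len(p),cv2.minEnclosingCircle(p[:,:2].astype(np.float32)))
# tray
p=W[(abs(W[:,0]-.513)<.1)&(abs(W[:,1]-.326)<.12)&(W[:,2]>.02)&(W[:,2]<.035)];print("tray",len(p),cv2.minAreaRect((p[:,:2]*1000).astype(np.float32)) if len(p)>5 else 0)
print(togo([.5127,.3258,e[2]],s["ee_rot"][2]))
E
```

```text
t: 24.15
eef_pos: [0.5191, 0.0807, 0.246]
ee_rot: [-3.141, -0.001, 2.936]
force: [-0.8, -0.1, -2.5]
width: 0.0118
gripper_force: 60.0
bar 0 ((0.0, 0.0), (0.0, 0.0), 0.0) nan 24.2
z top of bar-TCP [0.02347603 0.02482097] offset [-0.0087  0.0025  0.0221]
[ 5.27785447e-01  9.90428384e-02 -2.84478287e-01 -1.14372671e-04
 -1.18808507e+00 -2.30379947e+00]
pipe 620 ((0.5176997780799866, 0.08061258494853973), 0.030019037425518036)
tray 3546 ((511.3663330078125, 325.5842590332031), (142.1046905517578, 170.33998107910156), 82.7345962524414)
('shift', array([ 5.620e+01,  2.387e+02, -1.000e-01]), 'turn', array([-0.   , -0.001,  0.   ]))h.py:26: RuntimeWarning: Mean of empty slice.
  print("bar",len(b),cv2.minAreaRect((b[:,:2]*1000).astype(np.float32)),b[:,2].mean(),arm.get_state()["t"])
  ret = ret.dtype.type(ret / rcount)
```

```bash
python3 -m jog '[[[4,16,0,0,0,0,5],[11,48,0,0,0,0,5],[20,86,0,0,0,0,5],[29,124,0,0,0,0,5],[38,162,0,0,0,0,5],[46,196,0,0,0,0,5],[52,222,0,0,0,0,5],[56,238,0,0,0,0,5],[56,238,0,0,0,0,5],[56,238,35,0,0,0,5],[56,238,75,0,0,0,5],[56,238,115,0,0,0,5],[56,238,145,0,0,0,5],[56,238,165,0,0,0,5],[56,238,177,0,0,0,5],[56,238,182,0,0,0,5],[56,238,182,0,0,0,5]]]' 60
```

```text
t: 26.38
eef_pos: [0.5133, 0.3251, 0.0648]
ee_rot: [3.141, 0.0, 2.936]
force: [0.2, -1.0, -1.2]
width: 0.012
gripper_force: 60.0
```

```bash
python3 -m jog '[[[0,0,1,0,0,0,5],[0,0,2,0,0,0,5],[0,0,3,0,0,0,5],[0,0,3,0,0,0,5]]]' 60
```

```text
t: 26.88
eef_pos: [0.513, 0.3252, 0.0614]
ee_rot: [3.142, 0.0, 2.936]
force: [0.1, -0.3, -2.0]
width: 0.0122
gripper_force: 60.0
```

```bash
python3 -m jog '[[[0,0,0.7,0,0,0,5],[0,0,1.4,0,0,0,5],[0,0,2,0,0,0,5],[0,0,2,0,0,0,5]]]' 60
```

```text
t: 27.38
eef_pos: [0.5134, 0.3251, 0.0602]
ee_rot: [3.141, 0.001, 2.937]
force: [-1.6, -1.2, 7.0]
width: 0.012
gripper_force: 60.0
```

```bash
python3 -m jog '[[[0,0,-0.5,0,0,0,11],[0,0,-0.5,0,0,0,14],[0,0,-0.5,0,0,0,20],[0,0,-0.5,0,0,0,30],[0,0,-0.5,0,0,0,50],[0,0,-0.5,0,0,0,70],[0,0,-0.5,0,0,0,70],[0,0,-30,0,0,0,70],[0,0,-80,0,0,0,70],[0,0,-130,0,0,0,70],[0,0,-150,0,0,0,70],[0,0,-150,0,0,0,70]]]' 20
python3 - <<'E'
from h import *
for cam in ("wrist","top"):
    P=camera_params(cam);im,d=grab_frame(cam);W=cloud(cam,d,P).reshape(-1,3)
    p=W[(abs(W[:,0]-.513)<.04)&(abs(W[:,1]-.325)<.04)&(W[:,2]>.079)&(W[:,2]<.1)]
    if len(p)>5: print(cam,"bar",cv2.minAreaRect((p[:,:2]*1000).astype(np.float32)),p[:,2].min(),p[:,2].max(), np.linalg.lstsq(np.c_[p[:,:2]-p[:,:2].mean(0),np.ones(len(p))],p[:,2],rcond=None)[0])
    p=W[(np.hypot(W[:,0]-.5186,W[:,1]-.081)<.034)&(W[:,2]>.147)&(W[:,2]<.153)];print("pipe",len(p),cv2.minEnclosingCircle(p[:,:2].astype(np.float32)) if len(p) else 0)
im,_=grab_frame("scene"); cv2.imwrite("pics/s4.png",cv2.resize(im[140:320,200:480],(800,514),interpolation=2))
s=arm.get_state();print(s["t"],s["force"])
E
```

```text
t: 28.88
eef_pos: [0.5137, 0.3258, 0.2114]
ee_rot: [3.138, 0.002, 2.936]
force: [0.3, 0.5, -0.3]
width: 0.0698
gripper_force: 0.0
wrist bar ((511.47039794921875, 325.2467346191406), (11.616469383239746, 53.861534118652344), 78.27887725830078) 0.0792495619452231 0.08615367478324794 [0.00413456 0.01199233 0.08390991]
pipe 0 0
top bar ((536.679443359375, 320.1504821777344), (2.667485237121582, 9.292336463928223), 1.2877446413040161) 0.07978487063926824 0.08376863931272356 [-0.24816681 -0.27674435  0.08185326]
pipe 92 ((0.5198675394058228, 0.08084233105182648), 0.029992323368787766)
29.025 [ 0.12148849 -0.04430739  0.28515149]
```

View pics/s4.png

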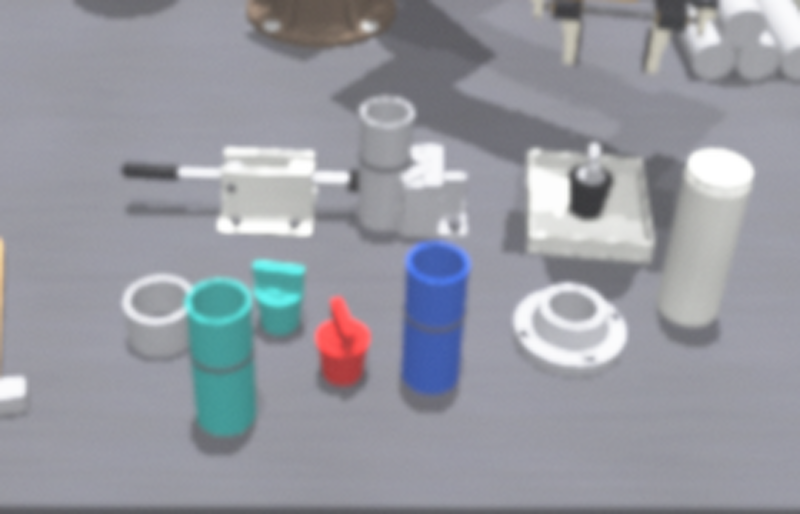

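The plug stands upright in the tray (590,190). The pipe is clamped in the V (385,165), the handle is down (150,170), and the gripper is clear of everything.

```bash
python3 -c "
from station import arm
print(arm.job_done())"
```

```text
the job is handed in; nothing more can be done
None
```

I handed the job in at about 29 s: the pipe is clamped upright in the V with the handle fully down, and the plug stands upright and released in the tray; no verdict came back, and no other object looked moved in the last picture.

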